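# Set up a drying stand for a painted tile

### The arm

A 6-joint arm with a two-finger parallel gripper is mounted at the origin on the work surface. World frame = base frame: x ahead of the robot, y to its left, z up, the work surface at z = 0. Lengths are in m, angles in degrees, forces in N, time in s.
With the tool pointing down it reaches from about 0.4 to 0.825 m from the base axis. Payload 7 kg.
Tool frame: the origin (TCP) lies on the front face of the gripper's body, between the roots of the fingers; the fingertips stand 66 mm ahead of it and the grasp point (between the pads) lies 47 mm ahead of it; z points along the fingers, y is the line along which they close (so a half turn about z gives the same grasp; the last joint's range is limited). The gripper opens to 88 mm and grips with 3 to 60 N. Pads are 19 mm wide; open, the fingers measure 130 mm over their backs; the gripper's body (78 mm by 193 mm) begins 47 mm behind the grasp point.
Start: joints at [92.825, 20.546, 0.682, 0, -70.136, -16.507], TCP at [0.16, 0.656, 0.292] pointing down, gripper open.
Joint ranges: [-176.03, 176.03], [-82.01, 121.73], [-58.28, 71.71], [-173.87, 95.51], [-174.79, -0.11], [-173.66, 173.66]. Speed limits (degrees/s): [136.94, 136.94, 172.46, 180, 180, 180].

### API

Orientations are given as [roll, pitch, yaw] about the fixed x, y, z axes, in that order (R = Rz(yaw) Ry(pitch) Rx(roll)).
In Python, from plant import ctrl gives the robot as it stands.
- The arm moves only by the tool send_rows, never from a script. Its argument "deltas" is a list of rows, each a list of 2 entries, a list of its own where there are three numbers: the shift along the tool's x, y, z each as a share of 800 mm, from -1 to 1, then the turn about the tool's z as a share of 90 degrees, from -1 to 1. A call has exactly 5 rows; each row is the pose to reach, as a shift and turn from the pose commanded when the call began, along the tool's axes at that moment; what a row does not reach only later rows make up. A row lasts 1/12 s, in which the tool goes at most 41.7 mm and 7.16 degrees, less where a joint would pass 70% of its speed; a pose out of reach is approached as far as the arm can. A call with a number of a shift or a turn outside -1 to 1 is refused whole. A call with a gripper value outside its range is refused whole. "gripper" is the opening, from 0 (shut) to 1 (fully open), set as the call begins (left out, the last holds). The fingers move at their own pace and stop on an object; the grip force is fixed at half the most. Time passes only in rows, so rows that repeat a pose let the fingers close, or fill a call up. It gives the time, the measured TCP pose, the force, the opening and the grip force at its end, in the units of the state.
- ctrl.get_obs(): the state, without advancing time (a new reading comes with each control period).
- ctrl.snapshot(name): name is "side" or "top" or "wrist"; returns a dict with "color" (480x640x3 uint8, red, green, blue), "vertical_fov" (degrees; the focal length in pixels is half the picture's height over the tangent of half this angle, whatever the lens; pixels are square), "cx", "cy" (the principal point, pixels), "k1" (the pictures are not rectified: a ray, as slopes to the right and down, at radius r is drawn at 1 + k1 r^2 times it, then the intrinsics apply), "rvec" (rotation vector, rad) and "tvec" (3), from world to camera coordinates, as OpenCV has them. Camera axes: x right, y down, z forward; pixel columns grow to the right and rows downward; lengths in m; the calibration is good to about 2 mm. A picture is of the moment at which its call begins. There is no depth.
- ctrl.close_job(): hands the job in; it is judged then, once.
Trained networks look in a picture, given as the dict that the camera call returned (one of the last four; its "shot" number tells which), for a name from the list of things; names that differ only in an ending like _2 or _b are one class to them, and where a whole thing is asked for, a point or a joint stands for the part that bears it (a point fixed in the world has none). Each returns a list of dicts, best first, with "conf" (0 to 1); they miss things now and then, are a little off and sometimes report something else, mostly with a low value. They report only what shows in the picture. A call takes as long as a camera call. They do not tell look-alikes from the thing itself.
- ctrl.boxes_of(picture, thing): "xy" ([column, row] as shares, 0 to 1, of the picture: columns of its width, rows of its height, amid what is visible of it).
- ctrl.cut_out(picture, thing): "pixels" (480x640 bool, what is visible of it) and "xy" ([column, row] as shares, 0 to 1, of the picture: columns of its width, rows of its height, amid what is visible of it).
The state is a dict: "clock": time; "joint_pos": joint angles; "qvel": joint speeds; "tau": joint torques, N m; "tool_pos": TCP position; "orientation": TCP orientation; "force": force on the tool from outside, world axes, zero at the start; "moment": the same for the moment, N m; "opening": finger opening in m; "gripper_force": force on a finger pad.
Only numpy, scipy, OpenCV 4.12 (cv2) and the standard library are available. Lean on these libraries where they do the work, as an engineer would, in place of code of your own. Each camera call takes 0.05 s, during which the arm holds its last target. There are 200 camera calls.

### The job

Set up a drying stand on the small dark wooden drip board: stand the white paint pot in the middle of the round cork coaster and the red pot in the middle of the square blue coaster, and put the metal drip dish upright on the board midway between the coasters. Then lay the slatted wooden rack flat across both pots, along the line between the coasters with its middle halfway between them, over the dish, and set the wave-painted tile, painted face up, on the middle of the rack. Leave the blue pot and the tape measure where they are, and let go of everything.

Things in the scene. Friction and masses are not known exactly. Their poses are not given: they have to be found in the camera images.
- drip_board: (all sizes in mm) small dark wooden board with paint specks, fixed flat on the bench: 100 (its x) by 270 mm (its y, the long way) by 6 thick. Origin: centre of its underside. The two coasters lie on it 85 either side of its centre along its y; its centre is the midpoint between them.
- cork_coaster: round tan cork coaster, 62 mm diameter, 4 thick, fixed on the drip board (at either end of it). Origin: centre of its underside.
- blue_coaster: square blue coaster, 62 by 62 mm, 4 thick, fixed on the drip board at the other end, its sides parallel to the board's. Origin: centre of its underside.
- white_pot: closed round paint pot, white all over with a white paper band round its side; 50 mm tall, lower 37 is 44 diameter, flat lid (top 13) is 48 diameter; about 120 g; loose, starts upright on the bench. Origin: centre of its underside; z up.
- red_pot: closed round paint pot, red all over with a white paper band round its side; 50 mm tall, lower 37 is 44 diameter, flat lid (top 13) is 48 diameter; about 120 g; loose, starts upright on the bench. Origin: centre of its underside; z up.
- drip_dish: open round straight-sided dish of bare aluminium, 58 mm outer diameter, 24 tall, wall 3; about 60 g; loose, starts upright. Origin: centre of its underside; z up.
- rack: light wooden slatted rack like a small ladder: 230 mm long (its x) by 50 wide (its y) by 14 tall, two solid side rails 10 wide with six rungs between, tops flush; about 80 g; loose, starts flat on the bench beyond the drip board, lying roughly across the robot's view. Origin: centre of its underside. On the two pots (50 mm tall, on the 4 coasters, on the 6 board) its underside is 60 above the bench.
- wave_tile: small square dark-brown wooden tile with cream wave arcs painted on its top: 46 by 46 by 14 mm; about 40 g; loose, starts flat, painted face up. Origin: centre of its underside; z points out of the painted face; x and y along its sides.
- blue_pot: bystander, leave it: closed round paint pot, blue all over with a white paper band round its side; 50 mm tall, lower 37 is 44 diameter, flat lid (top 13) is 48 diameter; about 120 g; loose, starts upright on the bench. Origin: centre of its underside; z up.
- tape_measure: bystander, leave it: black and yellow tape measure standing on the bench, 56 mm (its x) by 36 (its y) by 50 mm tall, rounded; loose. Origin: centre of its underside.
There are look-alikes about, which are no part of the job. Of the things that look like the wave_tile, the larger one is meant. Of the things that look like the drip_dish, take the one that is nearest to the robot's base at the start.

How it is judged:
By the outcome, as a careful person would: the job done as asked, in the order asked, and still so for the second after the job is handed in, with the robot touching nothing.
It also fails if it takes over 115 s, if anything falls off the work surface, if the arm or the gripper's body presses on something with over 40 N, if the wrist force passes 120 N, or if a joint passes its speed limit or range.

## Working session

There is one attempt and no reset: what is moved stays moved. The work goes in short steps, Python scripts to look and compute and a tool call to move; the robot and the scene stay as the last step left them, time stands still between calls to the robot, and variables do not carry over. Pictures are saved under pics/ and viewed, at most 14 in all, crops included, and the job is handed in when it is done.

Besides the shell and the picture viewer there is one more tool, called after "Emit:" as a command line: name --argument value ..., lists and objects as JSON in quotes. send_rows: Moves the arm, as the interface text tells. Shift numbers are shares of 800 mm and turn numbers shares of 90 degrees, none past 1 either way. Its arguments: {"type":"object","properties":{"deltas":{"type":"array","items":{"type":"array"}},"gripper":{"type":"number"}},"required":["deltas"]}

```bash
ls; mkdir -p pics
cat > h.py <<'E'
import numpy as np, cv2
from plant import ctrl
def cam(p):
    h,w=p["color"].shape[:2]; f=h/2/np.tan(np.radians(p["vertical_fov"])/2)
    K=np.array([[f,0,p["cx"]],[0,f,p["cy"]],[0,0,1.]]); return K,np.array([p["k1"],0,0,0,0.])
def ray(p,uv):
    K,d=cam(p); n=cv2.undistortPoints(np.array(uv,float).reshape(-1,1,2),K,d).reshape(-1,2)
    R=cv2.Rodrigues(np.array(p["rvec"],float))[0]; t=np.array(p["tvec"],float).ravel()
    return -R.T@t, np.c_[n,np.ones(len(n))]@R
def at(p,uv,z):
    o,d=ray(p,uv); return o+d*((z-o[2])/d[:,2])[:,None]
def proj(p,X):
    K,d=cam(p); return cv2.projectPoints(np.array(X,float).reshape(-1,1,3),np.array(p["rvec"],float),np.array(p["tvec"],float),K,d)[0].reshape(-1,2)
def save(p,n): cv2.imwrite("pics/"+n+".png",p["color"][:,:,::-1])
E
python3 - <<'E'
from h import *
o=ctrl.get_obs();print(o)
H=dict(drip_board=.006,cork_coaster=.01,blue_coaster=.01,white_pot=.05,red_pot=.05,drip_dish=.024,rack=.014,wave_tile=.014,blue_pot=.05,tape_measure=.05)
for n in("top","side"):
    p=ctrl.snapshot(n);save(p,n+"0");print(n,p["vertical_fov"],p["k1"],at(p,[[320,240]],0))
    for t in H:
        for r in ctrl.boxes_of(p,t)[:5]:
            uv=np.array(r["xy"])*[640,480];print(t,round(r["conf"],2),uv.round(0),at(p,[uv],H[t])[0].round(3))
E
```

```text
pics
{'clock': 0.0, 'joint_pos': array([ 9.28254506e+01,  2.05930375e+01,  6.31998193e-01, -2.17623556e-02,
       -7.01338867e+01, -1.65068964e+01]), 'qvel': array([ 1.90189734e-02, -1.46715988e-02, -2.14678274e-05, -1.43189794e-02,
        8.68695313e-02, -1.57428187e-02]), 'tau': array([-4.65759440e-04, -5.82719707e+01,  2.93047982e+01,  6.99723870e+00,
        6.73446018e-03, -1.78112741e-04]), 'tool_pos': array([0.15957205, 0.6554689 , 0.29118584]), 'orientation': array([ 1.79903173e+02, -7.35980242e-03, -1.36888520e+01]), 'force': array([ 0.25153723,  0.13910358, -0.26597174]), 'moment': array([ 0.03596648, -0.01417303,  0.05225103]), 'gripper_force': 0.0, 'opening': 0.08776468126356686}
top 45.68059183754961 0.010048008928017741 [[0.54296977 0.01845662 0.        ]]
cork_coaster 0.68 [376. 271.] [ 0.467 -0.123  0.01 ]
cork_coaster 0.62 [448. 220.] [ 0.6   -0.301  0.01 ]
blue_coaster 0.89 [310. 260.] [0.49  0.041 0.01 ]
white_pot 0.67 [482. 254.] [ 0.509 -0.374  0.05 ]
red_pot 0.65 [214. 216.] [0.588 0.279 0.05 ]
red_pot 0.58 [215. 273.] [0.447 0.268 0.05 ]
drip_dish 0.91 [169. 
[... 343 characters left out ...]
11022302e-16]]
drip_board 0.93 [317. 276.] [ 0.484 -0.064  0.006]
drip_board 0.18 [434. 329.] [ 0.596 -0.286  0.006]
cork_coaster 0.68 [326. 299.] [ 0.466 -0.124  0.01 ]
blue_coaster 0.79 [295. 243.] [0.494 0.038 0.01 ]
blue_coaster 0.68 [368. 222.] [0.669 0.006 0.01 ]
white_pot 0.63 [443. 392.] [ 0.499 -0.397  0.05 ]
red_pot 0.97 [279. 169.] [0.573 0.242 0.05 ]
drip_dish 0.77 [271. 136.] [0.647 0.417 0.024]
drip_dish 0.73 [237. 157.] [0.522 0.376 0.024]
rack 0.61 [370. 223.] [ 0.668 -0.003  0.014]
wave_tile 0.77 [369. 374.] [ 0.437 -0.296  0.014]
wave_tile 0.6 [328. 400.] [ 0.353 -0.297  0.014]
blue_pot 0.75 [227. 185.] [0.439 0.252 0.05 ]
tape_measure 0.6 [437. 330.] [ 0.571 -0.308  0.05 ]
```

View pics/top0.png

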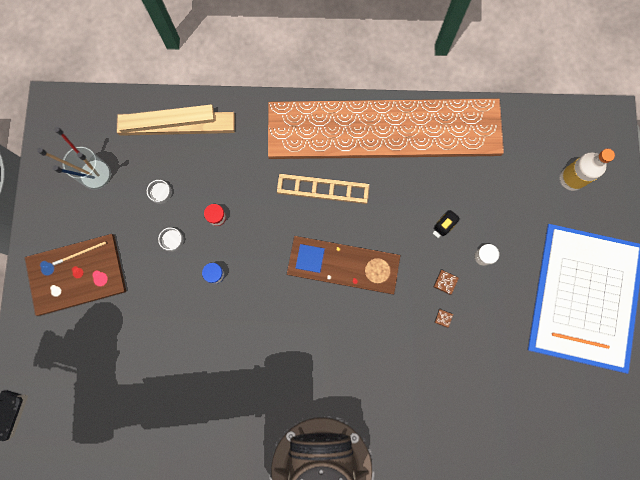

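View pics/side0.png

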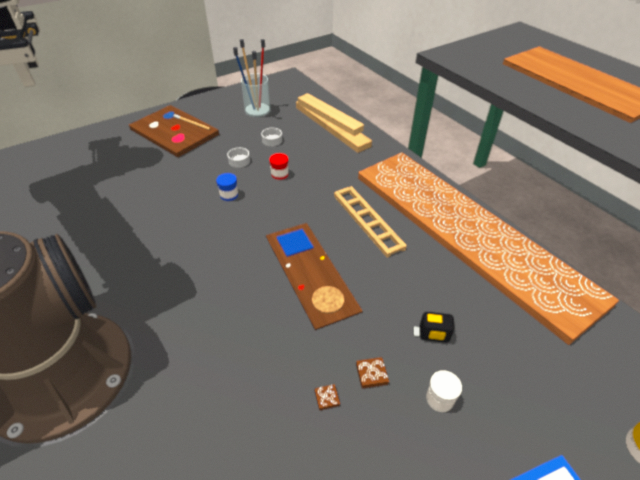

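The top view shows these candidates:
- **White pot:** (487,254). The bottle at (580,175) is a different thing.
- **Red pot:** (214,214). Blue pot: (212,272).
- **Dishes:** (170,239), which is nearest the base, and (158,190).
- **Tiles:** (446,281), the larger, and (444,318), the smaller.
- **Rack:** (323,188).
- **Board:** (344,265), with the blue coaster at (310,258) and the cork at (377,271). The palette at (75,273) is not the drip board.

I choose dish (170,239) and tile (446,281), and check both in one crop.

Run:
```python
from h import *
p=ctrl.snapshot("top");c=p["color"][:,:,::-1]
a=cv2.resize(c[165:265,135:235],(390,390),interpolation=3);b=cv2.resize(c[235:335,405:505],(390,390),interpolation=3)
cv2.imwrite("pics/crop.png",np.hstack([a,b]))
for t,z in(("blue_coaster",.01),("cork_coaster",.01),("rack",.014),("wave_tile",.014),("white_pot",.05),("red_pot",.05),("drip_dish",.024)):
    for r in ctrl.cut_out(p,t)[:2]:
        m=r["pixels"].astype(np.uint8);k=max(cv2.findContours(m,0,1)[0],key=cv2.contourArea).reshape(-1,2)
        X=at(p,k,z)[:,:2]*1000;q=cv2.minAreaRect(X.astype(np.float32));print(t,round(r["conf"],2),k.mean(0).round(),np.round(q[0]),np.round(q[1]),round(q[2],1))
```

```text
blue_coaster 0.74 [309. 258.] [496.  44.] [63. 62.] 81.1
blue_coaster 0.69 [213. 273.] [450. 282.] [54. 48.] 47.5
cork_coaster 0.79 [377. 270.] [ 469. -126.] [60. 62.] 0.6
rack 0.9 [323. 189.] [673.  16.] [230.  56.] 84.8
rack 0.31 [444. 224.] [ 587. -290.] [33. 73.] 46.1
wave_tile 0.71 [445. 282.] [ 444. -291.] [47. 47.] 66.6
wave_tile 0.62 [443. 318.] [ 356. -285.] [36. 35.] 70.8
white_pot 0.69 [486. 254.] [ 509. -382.] [46. 58.] 27.9
red_pot 0.67 [215. 214.] [591. 278.] [53. 52.] 1.5
drip_dish 0.9 [158. 191.] [655. 427.] [63. 53.] 47.2
drip_dish 0.77 [170. 239.] [531. 388.] [58. 54.] 67.8
```

View pics/crop.png

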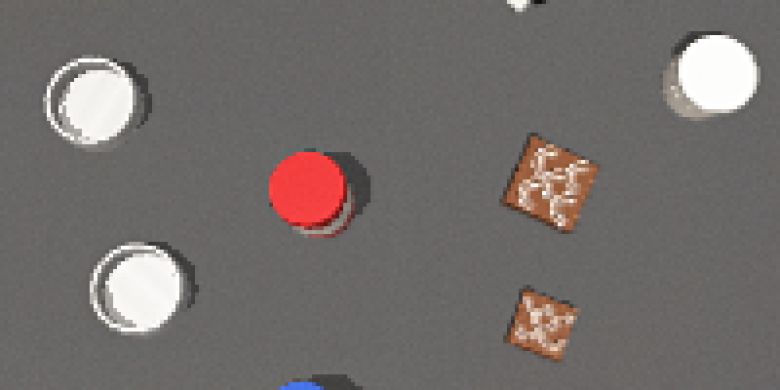

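The crop shows the chosen dish at bottom left and the larger tile at upper right, so both choices hold. Next I write a move planner and pass over the board towards the white pot.

```bash
cat >> h.py <<'E'
def plan(*tg):
    """targets (x,y,z mm, yaw deg) of the TCP; prints per-call end deltas"""
    o=ctrl.get_obs();P=o["tool_pos"]*1000;y=o["orientation"][2]
    print("t",round(o["clock"],1),"pose",P.round(1),np.round(o["orientation"],1),"open",round(o["opening"]*1000,1),"F",np.round(o["force"],1))
    for T in tg:
        D=np.array(T[:3],float)-P; dy=(T[3]-y+180)%360-180
        n=int(max(1,np.ceil(np.linalg.norm(D)/200),np.ceil(abs(dy)/34)))
        for i in range(n):
            c,s=np.cos(np.radians(y)),np.sin(np.radians(y)); d=D/n
            print(T if i==n-1 else "   ",[round(v/800,4) for v in(c*d[0]+s*d[1],s*d[0]-c*d[1],-d[2])],round(-dy/n/90,4))
            P=P+d;y=y+dy/n
E
python3 -c "
from h import *
plan((440,-40,320,-99))"
```

```text
t 1.5 pose [159.7 655.8 292.2] [-180.     0.   -13.7] open 87.8 F [-0.1  0.1  0.4]
    [np.float64(0.1365), np.float64(0.1906), np.float64(-0.0087)] 0.237
    [np.float64(0.1965), np.float64(0.1278), np.float64(-0.0087)] 0.237
    [np.float64(0.2295), np.float64(0.0476), np.float64(-0.0087)] 0.237
(440, -40, 320, -99) [np.float64(0.2311), np.float64(-0.0391), np.float64(-0.0087)] 0.237
```

Emit:
send_rows --deltas '[[[0.1365,0.1906,-0.0087],0.237],[[0.1365,0.1906,-0.0087],0.237],[[0.1365,0.1906,-0.0087],0.237],[[0.1365,0.1906,-0.0087],0.237],[[0.1365,0.1906,-0.0087],0.237]]'

```text
clock: 1.92
tool_pos: [0.2306, 0.478, 0.2996]
orientation: [180.0, 0.0, -35.1]
force: [0.3, 0.2, 0.7]
opening: 0.0878
gripper_force: 0.0
```

Emit:
send_rows --deltas '[[[0.1965,0.1278,-0.0087],0.237],[[0.1965,0.1278,-0.0087],0.237],[[0.1965,0.1278,-0.0087],0.237],[[0.1965,0.1278,-0.0087],0.237],[[0.1965,0.1278,-0.0087],0.237]]'

```text
clock: 2.33
tool_pos: [0.3002, 0.3043, 0.3066]
orientation: [-180.0, 0.0, -56.4]
force: [-0.8, 0.3, -0.5]
opening: 0.0876
gripper_force: 0.0
```

Emit:
send_rows --deltas '[[[0.2295,0.0476,-0.0087],0.237],[[0.2295,0.0476,-0.0087],0.237],[[0.2295,0.0476,-0.0087],0.237],[[0.2295,0.0476,-0.0087],0.237],[[0.2295,0.0476,-0.0087],0.237]]'

```text
clock: 2.75
tool_pos: [0.3701, 0.1308, 0.3137]
orientation: [-179.9, 0.0, -77.8]
force: [0.1, 0.2, 0.7]
opening: 0.0877
gripper_force: 0.0
```

Emit:
send_rows --deltas '[[[0.2311,-0.0391,-0.0087],0.237],[[0.2311,-0.0391,-0.0087],0.237],[[0.2311,-0.0391,-0.0087],0.237],[[0.2311,-0.0391,-0.0087],0.237],[[0.2311,-0.0391,-0.0087],0.237]]'

```text
clock: 3.17
tool_pos: [0.4406, -0.0433, 0.3204]
orientation: [-180.0, -0.0, -99.1]
force: [1.1, 1.1, -0.1]
opening: 0.0878
gripper_force: 0.0
```

```bash
cat >> h.py <<'E'
def find(p,*ts):
    for t,z in ts:
        for r in ctrl.cut_out(p,t)[:2]:
            m=r["pixels"].astype(np.uint8);k=max(cv2.findContours(m,0,1)[0],key=cv2.contourArea).reshape(-1,2)
            X=at(p,k,z)[:,:2]*1000;q=cv2.minAreaRect(X.astype(np.float32));e=cv2.minEnclosingCircle(X.astype(np.float32))
            print(t,round(r["conf"],2),"px",k.mean(0).round(),k.min(0),k.max(0),"rect",np.round(q[0],1),np.round(q[1],1),round(q[2],1),"circ",np.round(e[0],1),round(e[1],1))
E
python3 - <<'E'
from h import *
p=ctrl.snapshot("wrist");save(p,"w1");print(p["vertical_fov"],at(p,[[0,0],[640,0],[640,480],[0,480]],0).round(3)[:,:2].tolist())
find(p,("blue_coaster",.01),("cork_coaster",.01),("drip_board",.006),("rack",.014))
plan((509,-384,250,-99))
E
```

```text
70.84858853817654 [[0.754, -0.326], [0.055, -0.214], [-0.004, 0.485], [1.031, 0.321]]
blue_coaster 0.97 px [288. 274.] [264 255] [313 292] rect [494.8  36.5] [50.2 63.1] 81.0 circ [494.7  37.7] 37.4
cork_coaster 0.95 px [284. 140.] [258 113] [311 168] rect [ 469.8 -124.5] [61.6 60.6] 9.6 circ [ 469.4 -124.1] 31.4
drip_board 0.56 px [287. 198.] [239  95] [329 293] rect [480.  -54.8] [241.8 102.5] 81.1 circ [480.5 -54.7] 130.0
drip_board 0.33 px [288.   1.] [281   0] [295   4] rect [ 439.8 -265.6] [ 3.8 15. ] 80.7 circ [ 439.6 -267.1] 7.5
rack 0.84 px [143. 238.] [108 189] [171 292] rect [668.1 -32.9] [132.5  56.5] 84.8 circ [668.2 -32.7] 70.4
t 3.4 pose [439.6 -39.9 320. ] [180.   0. -99.] open 87.5 F [-0.   0.6  0.7]
    [np.float64(0.2056), np.float64(-0.0766), np.float64(0.0437)] -0.0003
(509, -384, 250, -99) [np.float64(0.2056), np.float64(-0.0765), np.float64(0.0437)] -0.0003
```

View pics/w1.png

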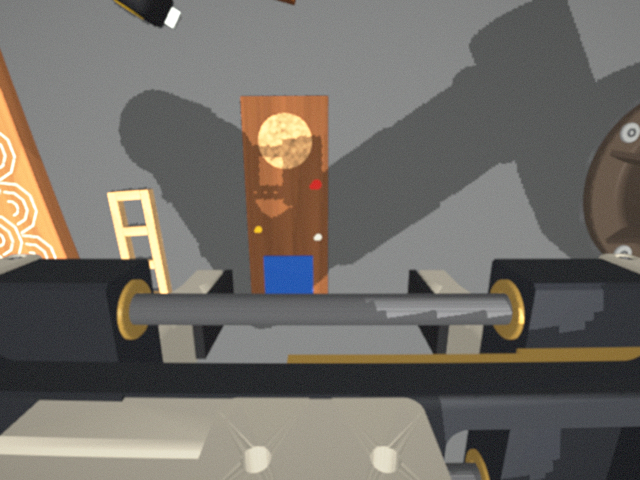

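The wrist view is seen ahead of the tool. Cork is at (284,140), blue at (288,274) and partly hidden by the gripper, rack at left (143,238). The board axis is 81°, and the coasters come out at cork (469.3,-124.7) and blue (495.9,43.2). Now I go short of the white pot and look.

Run:
```python
from h import *
plan((530,-262,270,-99))
```

```text
t 3.4 pose [439.6 -39.9 320. ] [180.   0. -99.] open 87.5 F [-0.   0.6  0.7]
    [np.float64(0.1282), np.float64(-0.0776), np.float64(0.0312)] -0.0003
(530, -262, 270, -99) [np.float64(0.1282), np.float64(-0.0775), np.float64(0.0312)] -0.0003
```

Emit:
send_rows --deltas '[[[0.128,-0.0775,0.0312],0],[[0.128,-0.0775,0.0312],0],[[0.128,-0.0775,0.0312],0],[[0.128,-0.0775,0.0312],0],[[0.128,-0.0775,0.0312],0]]'

```text
clock: 3.83
tool_pos: [0.4851, -0.1511, 0.2941]
orientation: [179.9, -0.0, -99.1]
force: [-0.4, 0.4, -0.9]
opening: 0.0877
gripper_force: 0.0
```

Emit:
send_rows --deltas '[[[0.128,-0.0775,0.0312],0],[[0.128,-0.0775,0.0312],0],[[0.128,-0.0775,0.0312],0],[[0.128,-0.0775,0.0312],0],[[0.128,-0.0775,0.0312],0]]'

```text
clock: 4.25
tool_pos: [0.5306, -0.2611, 0.2692]
orientation: [179.9, 0.0, -99.0]
force: [-0.1, 1.6, -0.5]
opening: 0.0877
gripper_force: 0.0
```

Run:
```python
from h import *
p=ctrl.snapshot("wrist");save(p,"w2")
find(p,("white_pot",.05),("tape_measure",.05),("wave_tile",.014))
plan((509,-384,180,-99),(509,-384,90,-99))
```

```text
white_pot 0.63 px [317.  75.] [289  44] [344 108] rect [ 513.  -387.9] [48.9 48.1] 46.7 circ [ 513.1 -386.7] 25.8
tape_measure 0.65 px [257. 196.] [221 168] [293 225] rect [ 583.8 -293.4] [40.7 62.4] 49.4 circ [ 584.7 -291.4] 33.6
wave_tile 0.85 px [397. 170.] [369 143] [424 196] rect [ 445.9 -293.8] [44.9 47.9] 65.9 circ [ 445.9 -294.1] 31.1
wave_tile 0.58 px [480. 163.] [459 143] [501 182] rect [ 360.9 -288.6] [34.9 37.6] 71.5 circ [ 361.1 -287.7] 23.8
t 4.5 pose [ 530.4 -259.9  271.1] [-179.9    0.   -98.9] open 87.8 F [-0.3 -0.8  0.5]
(509, -384, 180, -99) [np.float64(0.1574), np.float64(0.0025), np.float64(0.1139)] 0.0014
(509, -384, 90, -99) [np.float64(-0.0), np.float64(0.0), np.float64(0.1125)] -0.0
```

View pics/w2.png

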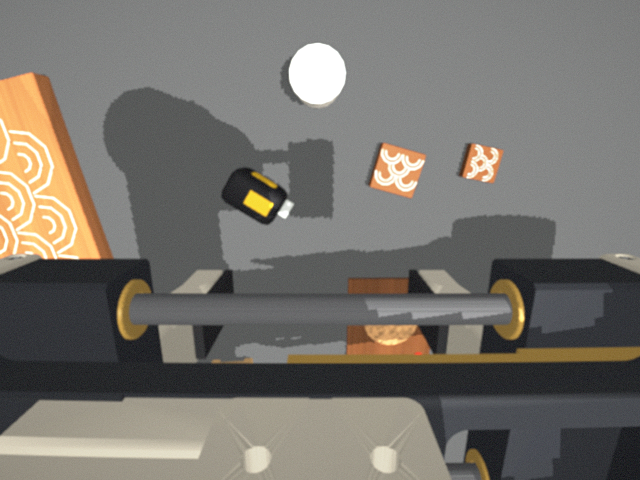

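The white pot lid is at (317,73), so the pot stands at about (512,-387.5). Tape is at (257,196), the larger tile at (397,170), the smaller one at (482,163). Now I grasp the pot by the lid.

Run:
```python
from h import *
plan((512,-387.5,180,-99),(512,-387.5,90,-99),(512,-387.5,140,-99),(469.3,-124.7,140,-99))
```

```text
t 4.5 pose [ 530.4 -259.9  271.1] [-179.9    0.   -98.9] open 87.8 F [-0.3 -0.8  0.5]
(512, -387.5, 180, -99) [np.float64(0.1611), np.float64(-0.0019), np.float64(0.1139)] 0.0014
(512, -387.5, 90, -99) [np.float64(-0.0), np.float64(0.0), np.float64(0.1125)] -0.0
(512, -387.5, 140, -99) [np.float64(-0.0), np.float64(0.0), np.float64(-0.0625)] -0.0
    [np.float64(-0.1581), np.float64(0.0521), np.float64(-0.0)] -0.0
(469.3, -124.7, 140, -99) [np.float64(-0.1581), np.float64(0.0521), np.float64(-0.0)] -0.0
```

Emit:
send_rows --deltas '[[[0.161,-0.002,0.114],0.001],[[0.161,-0.002,0.114],0.001],[[0.161,-0.002,0.114],0.001],[[0.161,-0.002,0.114],0.001],[[0.161,-0.002,0.114],0.001]]'

```text
clock: 4.87
tool_pos: [0.5094, -0.3905, 0.1751]
orientation: [179.7, 0.1, -99.2]
force: [-0.3, 1.2, -0.7]
opening: 0.0875
gripper_force: 0.0
```

Emit:
send_rows --deltas '[[[0,0,0.03],0],[[0,0,0.06],0],[[0,0,0.09],0],[[0,0,0.1125],0],[[0,0,0.1125],0]]'

```text
clock: 5.28
tool_pos: [0.5104, -0.3868, 0.0862]
orientation: [179.7, 0.1, -99.0]
force: [-1.2, -0.3, -0.2]
opening: 0.0879
gripper_force: 0.0
```

Emit:
send_rows --deltas '[[[0,0,0],0],[[0,0,0],0],[[0,0,0],0],[[0,0,0],0],[[0,0,0],0]]' --gripper 0.3

```text
clock: 5.7
tool_pos: [0.5123, -0.3892, 0.0902]
orientation: [-179.9, -0.0, -99.1]
force: [-0.2, 0.6, -0.3]
opening: 0.0597
gripper_force: 0.0
```

Emit:
send_rows --deltas '[[[0,0,0],0],[[0,0,0],0],[[0,0,0],0],[[0,0,0],0],[[0,0,0],0]]'

```text
clock: 6.12
tool_pos: [0.512, -0.3893, 0.0894]
orientation: [-180.0, -0.0, -99.1]
force: [-1.1, 2.4, 5.5]
opening: 0.0471
gripper_force: 30.0
```

Emit:
send_rows --deltas '[[[0,0,-0.02],0],[[0,0,-0.05],0],[[0,0,-0.0625],0],[[0,0,-0.0625],0],[[0,0,-0.0625],0]]'

```text
clock: 6.53
tool_pos: [0.5118, -0.389, 0.1388]
orientation: [-179.9, 0.0, -99.1]
force: [-0.9, -0.3, -2.8]
opening: 0.0471
gripper_force: 30.0
```

Emit:
send_rows --deltas '[[[-0.03,0.01,0],0],[[-0.07,0.023,0],0],[[-0.11,0.036,0],0],[[-0.145,0.048,0],0],[[-0.158,0.052,0],0]]'

```text
clock: 6.95
tool_pos: [0.4886, -0.2548, 0.1373]
orientation: [179.8, 0.1, -99.1]
force: [0.0, 0.2, -1.9]
opening: 0.0469
gripper_force: 30.0
```

Emit:
send_rows --deltas '[[[-0.03,0.01,0],0],[[-0.07,0.023,0],0],[[-0.11,0.036,0],0],[[-0.145,0.048,0],0],[[-0.158,0.052,0],0]]'

```text
clock: 7.37
tool_pos: [0.4681, -0.124, 0.1379]
orientation: [179.9, 0.0, -99.0]
force: [-0.0, -0.1, -1.8]
opening: 0.0472
gripper_force: 30.0
```

Emit:
send_rows --deltas '[[[0,0,0],0],[[0,0,0],0],[[0,0,0],0],[[0,0,0],0],[[0,0,0],0]]'

```text
clock: 7.78
tool_pos: [0.4695, -0.1272, 0.1386]
orientation: [180.0, -0.0, -99.2]
force: [-0.3, -0.5, -1.1]
opening: 0.0472
gripper_force: 30.0
```

Run:
```python
from h import *
p=ctrl.snapshot("side");save(p,"s2");find(p,("white_pot",.095))
print(proj(p,[[.4693,-.1247,.01],[.4693,-.1247,.095]]))
plan((469.3,-125.7,100.5,-99))
```

```text
white_pot 0.68 px [394. 243.] [385 229] [404 255] rect [ 614.5 -138.8] [71.5 33.6] 43.7 circ [ 604.5 -128.4] 35.8
white_pot 0.65 px [331. 279.] [317 262] [343 296] rect [ 460.6 -142.7] [80.6 38.7] 45.0 circ [ 461.3 -143.1] 40.6
[[327.68974339 298.31827624]
 [328.63670785 269.50598536]]
t 7.9 pose [ 469.5 -127.   138.7] [180.   -0.  -99.2] open 47.5 F [ 0.7 -0.2 -0.6]
(469.3, -125.7, 100.5, -99) [np.float64(-0.0016), np.float64(0.0005), np.float64(0.0477)] -0.0018
```

Emit:
send_rows --deltas '[[[-0.0012,0.0004,0.015],0],[[-0.0012,0.0004,0.03],0],[[-0.0012,0.0004,0.042],0],[[-0.0012,0.0004,0.048],0],[[-0.0012,0.0004,0.0482],0]]'

```text
clock: 8.3
tool_pos: [0.469, -0.1257, 0.0996]
orientation: [179.9, -0.0, -99.1]
force: [0.6, 0.2, -1.0]
opening: 0.047
gripper_force: 30.0
```

Emit:
send_rows --deltas '[[[0,0,0],0],[[0,0,0],0],[[0,0,0],0],[[0,0,0],0],[[0,0,0],0]]'

```text
clock: 8.72
tool_pos: [0.4695, -0.1253, 0.1005]
orientation: [-180.0, 0.0, -99.1]
force: [1.2, -0.4, -0.9]
opening: 0.0473
gripper_force: 30.0
```

Emit:
send_rows --deltas '[[[0,0,0],0],[[0,0,0],0],[[0,0,0],0],[[0,0,0],0],[[0,0,0],0]]' --gripper 0.95

```text
clock: 9.13
tool_pos: [0.4694, -0.1253, 0.1004]
orientation: [-180.0, 0.0, -99.1]
force: [0.1, -0.0, 0.2]
opening: 0.0748
gripper_force: 0.0
```

Emit:
send_rows --deltas '[[[0,0,-0.02],0],[[0,0,-0.05],0],[[0,0,-0.1],0],[[0,0,-0.15],0],[[0,0,-0.2],0]]'

```text
clock: 9.55
tool_pos: [0.4688, -0.1254, 0.2621]
orientation: [180.0, -0.0, -99.1]
force: [1.8, -0.5, -1.0]
opening: 0.0829
gripper_force: 0.0
```

Run:
```python
from h import *
plan((480,20,270,-99),(600,200,250,-45))
```

```text
t 9.6 pose [ 468.8 -125.4  262.1] [180.   -0.  -99.1] open 82.9 F [ 1.8 -0.5 -1. ]
(480, 20, 270, -99) [np.float64(-0.1817), np.float64(0.0149), np.float64(-0.0099)] -0.001
    [np.float64(-0.1228), np.float64(-0.0565), np.float64(0.0125)] -0.3
(600, 200, 250, -45) [np.float64(-0.0838), np.float64(-0.1061), np.float64(0.0125)] -0.3
```

Emit:
send_rows --deltas '[[[-0.04,0.003,0],0],[[-0.08,0.007,0],0],[[-0.12,0.01,-0.01],0],[[-0.16,0.014,-0.01],0],[[-0.182,0.015,-0.01],0]]'

```text
clock: 9.97
tool_pos: [0.4807, 0.0228, 0.2691]
orientation: [-179.9, 0.1, -99.0]
force: [0.2, 0.3, -0.3]
opening: 0.0832
gripper_force: 0.0
```

Emit:
send_rows --deltas '[[[0,0,0],0],[[0,0,0],0],[[0,0,0],0],[[0,0,0],0],[[0,0,0],0]]'

```text
clock: 10.38
tool_pos: [0.4804, 0.0196, 0.2682]
orientation: [180.0, -0.0, -99.2]
force: [-0.6, -0.3, -0.1]
opening: 0.0829
gripper_force: 0.0
```

Run:
```python
from h import *
p=ctrl.snapshot("wrist");save(p,"w3")
find(p,("white_pot",.06),("cork_coaster",.01))
plan((610,410,270,-99))
```

```text
white_pot 0.92 px [306.  53.] [276  19] [334  89] rect [ 469.9 -123.1] [50.8 48.6] 55.0 circ [ 468.9 -121.6] 26.7
cork_coaster 0.72 px [311.  80.] [276  51] [339 100] rect [ 468.5 -113. ] [61.  38.9] 1.4 circ [ 468.7 -124.2] 30.8
t 10.5 pose [480.5  19.7 268.3] [180.   -0.  -99.2] open 83.4 F [ 0.   0.8 -0.1]
    [np.float64(-0.1691), np.float64(-0.0274), np.float64(-0.0007)] -0.0006
    [np.float64(-0.1691), np.float64(-0.0276), np.float64(-0.0007)] -0.0006
(610, 410, 270, -99) [np.float64(-0.1691), np.float64(-0.0277), np.float64(-0.0007)] -0.0006
```

View pics/w3.png

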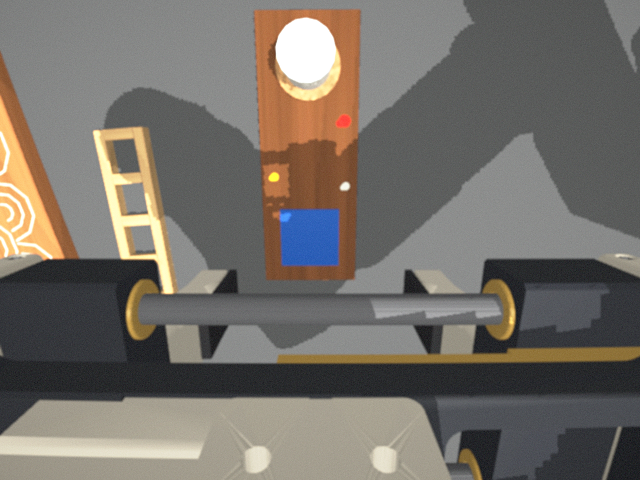

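The white pot stands on the cork, lid at (306,50), centred to about 2 mm. The blue coaster is at (310,237). On to the red pot.

Emit:
send_rows --deltas '[[[-0.04,-0.007,0],0],[[-0.08,-0.0135,0],0],[[-0.12,-0.02,0],0],[[-0.16,-0.026,0],0],[[-0.169,-0.0275,0],0]]'

```text
clock: 10.95
tool_pos: [0.5251, 0.1536, 0.2681]
orientation: [-180.0, 0.0, -99.0]
force: [0.7, -0.3, 0.7]
opening: 0.0832
gripper_force: 0.0
```

Emit:
send_rows --deltas '[[[-0.04,-0.007,0],0],[[-0.08,-0.0135,0],0],[[-0.12,-0.02,0],0],[[-0.16,-0.026,0],0],[[-0.169,-0.0275,0],0]]'

```text
clock: 11.37
tool_pos: [0.568, 0.2837, 0.2675]
orientation: [-180.0, -0.0, -99.0]
force: [-0.0, -1.1, 0.2]
opening: 0.0833
gripper_force: 0.0
```

Emit:
send_rows --deltas '[[[-0.04,-0.007,0],0],[[-0.08,-0.0135,0],0],[[-0.12,-0.02,0],0],[[-0.16,-0.026,0],0],[[-0.169,-0.0275,0],0]]'

```text
clock: 11.78
tool_pos: [0.6107, 0.4136, 0.2668]
orientation: [180.0, -0.0, -99.0]
force: [-0.4, -0.6, -1.3]
opening: 0.0832
gripper_force: 0.0
```

Emit:
send_rows --deltas '[[[0,0,0],0],[[0,0,0],0],[[0,0,0],0],[[0,0,0],0],[[0,0,0],0]]' --gripper 1.0

```text
clock: 12.2
tool_pos: [0.6098, 0.4094, 0.269]
orientation: [-180.0, 0.0, -99.1]
force: [-0.5, 0.1, -0.4]
opening: 0.0877
gripper_force: 0.0
```

Run:
```python
from h import *
p=ctrl.snapshot("wrist");save(p,"w4")
find(p,("red_pot",.05),("drip_dish",.024),("blue_pot",.05))
plan((590,278,180,-99))
```

```text
red_pot 0.8 px [314.  75.] [286  45] [341 108] rect [594.9 283.1] [46.1 50.6] 19.9 circ [595.7 283.6] 25.6
drip_dish 0.94 px [392. 186.] [362 158] [421 215] rect [534.5 391.4] [56.8 59.4] 81.0 circ [535.2 391.6] 30.4
drip_dish 0.56 px [281. 240.] [253 212] [308 268] rect [654.6 428.3] [60.5 57.4] 80.4 circ [654.7 427.6] 31.4
blue_pot 0.75 px [476.  45.] [439   9] [511  79] rect [456.  281.6] [63.9 46.4] 32.5 circ [457. 280.] 32.1
t 12.4 pose [609.8 410.  268.7] [-180.     0.   -99.1] open 87.6 F [ 0.2 -0.4  0.2]
(590, 278, 180, -99) [np.float64(0.1668), np.float64(-0.0017), np.float64(0.1109)] -0.0013
```

View pics/w4.png

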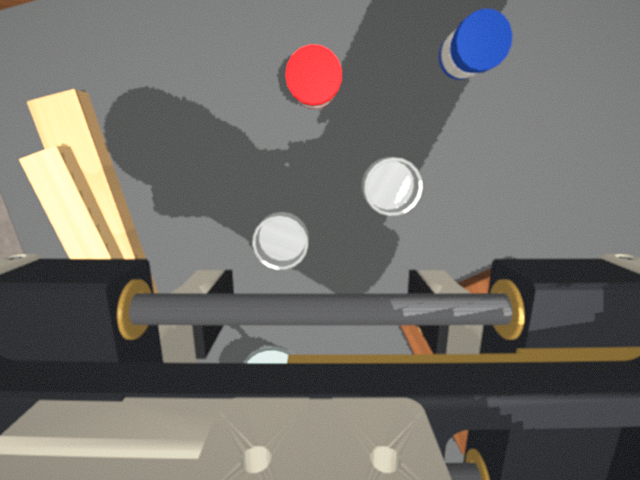

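Red lid is at (314,75), so the pot stands at about (594.5,282.5). The near dish (392,186) gives (534.8,391.5); blue is at (480,42). Grasp red.

Run:
```python
from h import *
plan((594.5,282.5,180,-99),(594.5,282.5,90,-99),(594.5,282.5,140,-99),(495.9,43.2,140,-99))
```

```text
t 12.4 pose [609.8 410.  268.7] [-180.     0.   -99.1] open 87.6 F [ 0.2 -0.4  0.2]
(594.5, 282.5, 180, -99) [np.float64(0.1604), np.float64(-0.0064), np.float64(0.1109)] -0.0013
(594.5, 282.5, 90, -99) [np.float64(-0.0), np.float64(0.0), np.float64(0.1125)] -0.0
(594.5, 282.5, 140, -99) [np.float64(-0.0), np.float64(0.0), np.float64(-0.0625)] -0.0
    [np.float64(0.1574), np.float64(0.0375), np.float64(-0.0)] -0.0
(495.9, 43.2, 140, -99) [np.float64(0.1574), np.float64(0.0375), np.float64(-0.0)] -0.0
```

Emit:
send_rows --deltas '[[[0.04,-0.0016,0.028],0],[[0.08,-0.0032,0.055],0],[[0.12,-0.005,0.083],0],[[0.15,-0.006,0.105],0],[[0.1604,-0.0064,0.111],0]]'

```text
clock: 12.82
tool_pos: [0.5925, 0.2788, 0.1766]
orientation: [179.8, -0.2, -99.2]
force: [-0.8, -1.1, -0.6]
opening: 0.0876
gripper_force: 0.0
```

Emit:
send_rows --deltas '[[[0,0,0.03],0],[[0,0,0.06],0],[[0,0,0.09],0],[[0,0,0.11],0],[[0,0,0.1125],0]]'

```text
clock: 13.23
tool_pos: [0.5933, 0.2821, 0.0864]
orientation: [179.8, -0.2, -99.1]
force: [-1.1, -0.5, -0.6]
opening: 0.0877
gripper_force: 0.0
```

Emit:
send_rows --deltas '[[[0,0,0],0],[[0,0,0],0],[[0,0,0],0],[[0,0,0],0],[[0,0,0],0]]' --gripper 0.3

```text
clock: 13.65
tool_pos: [0.595, 0.2833, 0.0908]
orientation: [-179.9, 0.1, -99.1]
force: [-0.5, -0.3, 0.5]
opening: 0.06
gripper_force: 0.0
```

Emit:
send_rows --deltas '[[[0,0,0],0],[[0,0,0],0],[[0,0,0],0],[[0,0,0],0],[[0,0,0],0]]'

```text
clock: 14.07
tool_pos: [0.5948, 0.2831, 0.0901]
orientation: [-180.0, 0.0, -99.1]
force: [-0.7, -0.7, 5.0]
opening: 0.0473
gripper_force: 30.0
```

Emit:
send_rows --deltas '[[[0,0,-0.02],0],[[0,0,-0.05],0],[[0,0,-0.0625],0],[[0,0,-0.0625],0],[[0,0,-0.0625],0]]'

```text
clock: 14.48
tool_pos: [0.5945, 0.283, 0.1395]
orientation: [-180.0, 0.1, -99.1]
force: [-0.7, 0.3, -1.6]
opening: 0.0472
gripper_force: 30.0
```

Emit:
send_rows --deltas '[[[0.03,0.007,0],0],[[0.07,0.0165,0],0],[[0.11,0.026,0],0],[[0.145,0.0345,0],0],[[0.1574,0.0375,0],0]]'

```text
clock: 14.9
tool_pos: [0.542, 0.1597, 0.1377]
orientation: [179.8, -0.1, -99.2]
force: [-1.1, -0.4, -1.3]
opening: 0.0471
gripper_force: 30.0
```

Emit:
send_rows --deltas '[[[0.03,0.007,0],0],[[0.07,0.0165,0],0],[[0.11,0.026,0],0],[[0.145,0.0345,0],0],[[0.1574,0.0375,0],0]]'

```text
clock: 15.32
tool_pos: [0.4927, 0.0408, 0.1382]
orientation: [179.8, -0.1, -99.2]
force: [-0.5, -0.3, -1.8]
opening: 0.0472
gripper_force: 30.0
```

Emit:
send_rows --deltas '[[[0,0,0],0],[[0,0,0],0],[[0,0,0],0],[[0,0,0],0],[[0,0,0],0]]'

```text
clock: 15.73
tool_pos: [0.4959, 0.0445, 0.1393]
orientation: [180.0, -0.0, -99.0]
force: [-0.5, -0.4, -1.4]
opening: 0.0469
gripper_force: 30.0
```

Run:
```python
from h import *
plan((495.9,43.2,100.5,-99))
```

```text
t 15.7 pose [495.9  44.5 139.3] [180.  -0. -99.] open 46.9 F [-0.5 -0.4 -1.4]
(495.9, 43.2, 100.5, -99) [np.float64(0.0016), np.float64(-0.0002), np.float64(0.0484)] -0.0004
```

Emit:
send_rows --deltas '[[[0.001,0,0.015],0],[[0.001,0,0.03],0],[[0.001,0,0.042],0],[[0.001,0,0.048],0],[[0.001,0,0.0484],0]]'

```text
clock: 16.15
tool_pos: [0.4953, 0.0431, 0.1001]
orientation: [179.9, -0.1, -99.0]
force: [1.1, -0.4, -0.2]
opening: 0.0475
gripper_force: 30.0
```

Emit:
send_rows --deltas '[[[0,0,0],0],[[0,0,0],0],[[0,0,0],0],[[0,0,0],0],[[0,0,0],0]]'

```text
clock: 16.57
tool_pos: [0.4955, 0.0429, 0.101]
orientation: [-180.0, 0.0, -99.1]
force: [0.4, 0.3, -0.6]
opening: 0.0472
gripper_force: 30.0
```

Emit:
send_rows --deltas '[[[0,0,0],0],[[0,0,0],0],[[0,0,0],0],[[0,0,0],0],[[0,0,0],0]]' --gripper 1.0

```text
clock: 16.98
tool_pos: [0.4955, 0.0429, 0.1009]
orientation: [-180.0, 0.0, -99.1]
force: [-0.2, -0.3, 0.2]
opening: 0.0753
gripper_force: 0.0
```

Emit:
send_rows --deltas '[[[0,0,-0.02],0],[[0,0,-0.05],0],[[0,0,-0.1],0],[[0,0,-0.15],0],[[0,0,-0.2],0]]'

```text
clock: 17.4
tool_pos: [0.4949, 0.0426, 0.2626]
orientation: [180.0, -0.0, -99.1]
force: [1.5, -0.2, -0.7]
opening: 0.0875
gripper_force: 0.0
```

Run:
```python
from h import *
plan((520,190,290,-99),(534.8,391.5,150,-99),(534.8,391.5,68.5,-99))
```

```text
t 17.4 pose [494.9  42.6 262.6] [180.   -0.  -99.1] open 87.5 F [ 1.5 -0.2 -0.7]
(520, 190, 290, -99) [np.float64(-0.1868), np.float64(-0.0019), np.float64(-0.0343)] -0.001
    [np.float64(-0.1258), np.float64(0.0106), np.float64(0.0875)] -0.0
(534.8, 391.5, 150, -99) [np.float64(-0.1258), np.float64(0.0106), np.float64(0.0875)] -0.0
(534.8, 391.5, 68.5, -99) [np.float64(-0.0), np.float64(0.0), np.float64(0.1019)] -0.0
```

Emit:
send_rows --deltas '[[[-0.04,0,-0.007],0],[[-0.08,0,-0.014],0],[[-0.12,-0.001,-0.021],0],[[-0.16,-0.002,-0.03],0],[[-0.187,-0.002,-0.034],0]]'

```text
clock: 17.82
tool_pos: [0.5212, 0.1928, 0.2891]
orientation: [-179.9, 0.1, -99.0]
force: [1.0, -0.3, 0.6]
opening: 0.0876
gripper_force: 0.0
```

Emit:
send_rows --deltas '[[[0,0,0],0],[[0,0,0],0],[[0,0,0],0],[[0,0,0],0],[[0,0,0],0]]'

```text
clock: 18.23
tool_pos: [0.5204, 0.1895, 0.2879]
orientation: [180.0, -0.0, -99.1]
force: [-0.0, -1.0, 0.0]
opening: 0.088
gripper_force: 0.0
```

Run:
```python
from h import *
p=ctrl.snapshot("wrist");save(p,"w5")
find(p,("red_pot",.06),("blue_coaster",.01),("white_pot",.06))
plan((534.8,391.5,150,-99),(534.8,391.5,70,-99))
```

```text
red_pot 0.67 px [322.  52.] [294  21] [349  87] rect [494.5  44.5] [48.1 51.9] 15.1 circ [495.4  45.1] 27.0
blue_coaster 0.85 px [321.  69.] [290  32] [352  99] rect [495.8  43.4] [62.6 63.1] 80.9 circ [496.3  42.9] 42.6
t 18.4 pose [520.6 189.9 288.1] [-180.     0.   -99.1] open 87.9 F [ 0.2  0.8 -0.4]
    [np.float64(-0.1258), np.float64(0.0113), np.float64(0.0863)] -0.0007
(534.8, 391.5, 150, -99) [np.float64(-0.1258), np.float64(0.0111), np.float64(0.0863)] -0.0007
(534.8, 391.5, 70, -99) [np.float64(-0.0), np.float64(0.0), np.float64(0.1)] -0.0
```

View pics/w5.png

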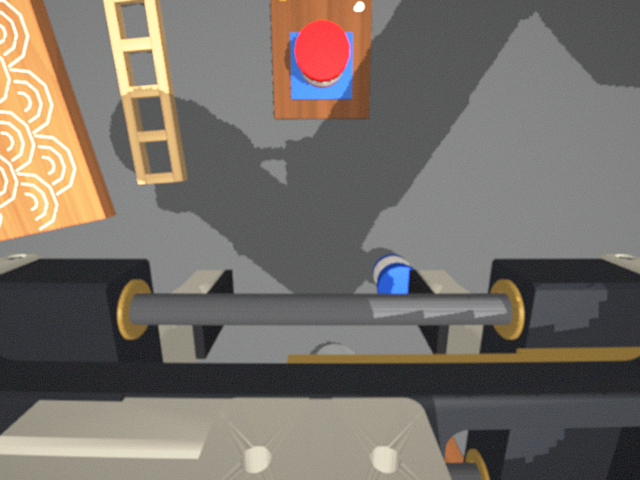

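Red sits on the blue coaster, lid (322,50), within about 1 mm. Now the dish.

Emit:
send_rows --deltas '[[[-0.03,0.003,0.02],0],[[-0.06,0.005,0.04],0],[[-0.09,0.008,0.06],0],[[-0.115,0.01,0.08],0],[[-0.1258,0.0112,0.0863],0]]'

```text
clock: 18.85
tool_pos: [0.5271, 0.2925, 0.2163]
orientation: [179.9, -0.1, -99.1]
force: [-0.4, 0.2, -0.4]
opening: 0.0878
gripper_force: 0.0
```

Emit:
send_rows --deltas '[[[-0.03,0.003,0.02],0],[[-0.06,0.005,0.04],0],[[-0.09,0.008,0.06],0],[[-0.115,0.01,0.08],0],[[-0.1258,0.0112,0.0863],0]]'

```text
clock: 19.27
tool_pos: [0.5343, 0.3932, 0.1474]
orientation: [179.9, -0.1, -99.1]
force: [0.1, -0.6, -0.3]
opening: 0.0875
gripper_force: 0.0
```

Emit:
send_rows --deltas '[[[0,0,0.02],0],[[0,0,0.05],0],[[0,0,0.075],0],[[0,0,0.088],0],[[0,0,0.09],0]]'

```text
clock: 19.68
tool_pos: [0.5342, 0.3906, 0.0761]
orientation: [179.9, -0.2, -99.1]
force: [-0.8, -0.5, 0.8]
opening: 0.0878
gripper_force: 0.0
```

Emit:
send_rows --deltas '[[[0,0,0.003],0],[[0,0,0.006],0],[[0,0,0.009],0],[[0,0,0.01],0],[[0,0,0.01],0]]'

```text
clock: 20.1
tool_pos: [0.5349, 0.3921, 0.0705]
orientation: [-180.0, 0.0, -99.1]
force: [-0.1, 0.5, 0.6]
opening: 0.0876
gripper_force: 0.0
```

Run:
```python
from h import *
plan((534.8,391.5,69.5,-99))
```

```text
t 20.1 pose [534.9 392.1  70.5] [-180.     0.   -99.1] open 87.6 F [-0.1  0.5  0.6]
(534.8, 391.5, 69.5, -99) [np.float64(0.0008), np.float64(0.0), np.float64(0.0012)] -0.001
```

Emit:
send_rows --deltas '[[[0.0008,0,0.0008],0],[[0.0008,0,0.0008],0],[[0.0008,0,0.0008],0],[[0.0008,0,0.0008],0],[[0.0008,0,0.0008],0]]' --gripper 0.4

```text
clock: 20.52
tool_pos: [0.5346, 0.3914, 0.0694]
orientation: [-180.0, 0.0, -99.1]
force: [0.4, -0.1, 0.1]
opening: 0.0596
gripper_force: 0.5
```

Emit:
send_rows --deltas '[[[0,0,0],0],[[0,0,0],0],[[0,0,0],0],[[0,0,0],0],[[0,0,0],0]]'

```text
clock: 20.93
tool_pos: [0.5346, 0.3913, 0.0694]
orientation: [-180.0, 0.0, -99.1]
force: [-1.0, -0.2, 1.8]
opening: 0.0573
gripper_force: 30.0
```

Emit:
send_rows --deltas '[[[0,0,-0.02],0],[[0,0,-0.05],0],[[0,0,-0.09],0],[[0,0,-0.12],0],[[0,0,-0.1375],0]]'

```text
clock: 21.35
tool_pos: [0.5354, 0.392, 0.1826]
orientation: [-179.9, 0.2, -99.1]
force: [0.3, 0.1, -1.0]
opening: 0.057
gripper_force: 30.0
```

Run:
```python
from h import *
plan((482.6,-40.7,180,-99),(482.6,-40.7,77,-99))
```

```text
t 21.4 pose [535.4 392.  182.6] [-179.9    0.2  -99.1] open 57.0 F [ 0.3  0.1 -1. ]
    [np.float64(0.1815), np.float64(-0.0067), np.float64(0.0011)] -0.0003
    [np.float64(0.1815), np.float64(-0.0066), np.float64(0.0011)] -0.0003
(482.6, -40.7, 180, -99) [np.float64(0.1815), np.float64(-0.0065), np.float64(0.0011)] -0.0003
(482.6, -40.7, 77, -99) [np.float64(0.0), np.float64(-0.0), np.float64(0.1287)] -0.0
```

Emit:
send_rows --deltas '[[[0.03,-0.001,0],0],[[0.07,-0.003,0],0],[[0.115,-0.004,0],0],[[0.16,-0.006,0],0],[[0.1815,-0.0066,0],0]]'

```text
clock: 21.77
tool_pos: [0.5156, 0.2436, 0.1791]
orientation: [179.9, -0.1, -99.2]
force: [-0.8, -0.2, -0.9]
opening: 0.0572
gripper_force: 30.0
```

Emit:
send_rows --deltas '[[[0.04,-0.0015,0],0],[[0.085,-0.003,0],0],[[0.125,-0.0045,0],0],[[0.165,-0.006,0],0],[[0.1815,-0.0066,0],0]]'

```text
clock: 22.18
tool_pos: [0.4979, 0.0999, 0.1792]
orientation: [180.0, -0.0, -99.2]
force: [-0.6, -0.1, -0.6]
opening: 0.0574
gripper_force: 30.0
```

Emit:
send_rows --deltas '[[[0.04,-0.0015,0],0],[[0.085,-0.003,0],0],[[0.125,-0.0045,0],0],[[0.165,-0.006,0],0],[[0.1815,-0.0066,0],0]]'

```text
clock: 22.6
tool_pos: [0.4806, -0.0438, 0.1793]
orientation: [180.0, -0.0, -99.2]
force: [-0.1, 0.6, -1.1]
opening: 0.0574
gripper_force: 30.0
```

Emit:
send_rows --deltas '[[[0,0,0],0],[[0,0,0],0],[[0,0,0],0],[[0,0,0],0],[[0,0,0],0]]'

```text
clock: 23.02
tool_pos: [0.4817, -0.0405, 0.1793]
orientation: [-180.0, 0.0, -99.0]
force: [-0.8, 0.2, -0.9]
opening: 0.0571
gripper_force: 30.0
```

Run:
```python
from h import *
plan((482.6,-40.7,95,-99),(482.6,-40.7,76.5,-99))
```

```text
t 23.0 pose [481.7 -40.5 179.3] [-180.    0.  -99.] open 57.1 F [-0.8  0.2 -0.9]
(482.6, -40.7, 95, -99) [np.float64(0.0001), np.float64(-0.0012), np.float64(0.1053)] -0.0002
(482.6, -40.7, 76.5, -99) [np.float64(-0.0), np.float64(0.0), np.float64(0.0231)] -0.0
```

Emit:
send_rows --deltas '[[[0,-0.0012,0.03],0],[[0,-0.0012,0.06],0],[[0,-0.0012,0.085],0],[[0,-0.0012,0.1],0],[[0,-0.0012,0.105],0]]'

```text
clock: 23.43
tool_pos: [0.4814, -0.0411, 0.0933]
orientation: [179.8, -0.1, -99.0]
force: [0.2, 0.5, -0.6]
opening: 0.057
gripper_force: 30.0
```

Emit:
send_rows --deltas '[[[0,0,0.006],0],[[0,0,0.012],0],[[0,0,0.018],0],[[0,0,0.023],0],[[0,0,0.0242],0]]'

```text
clock: 23.85
tool_pos: [0.4824, -0.0414, 0.0757]
orientation: [-180.0, 0.0, -99.1]
force: [0.4, -0.7, -0.3]
opening: 0.0569
gripper_force: 30.0
```

Emit:
send_rows --deltas '[[[0,0,0],0],[[0,0,0],0],[[0,0,0],0],[[0,0,0],0],[[0,0,0],0]]'

```text
clock: 24.27
tool_pos: [0.4825, -0.0415, 0.0761]
orientation: [-180.0, 0.0, -99.1]
force: [0.3, 0.9, -2.0]
opening: 0.057
gripper_force: 30.0
```

Emit:
send_rows --deltas '[[[0,0,0],0],[[0,0,0],0],[[0,0,0],0],[[0,0,0],0],[[0,0,0],0]]' --gripper 1.0

```text
clock: 24.68
tool_pos: [0.4824, -0.0415, 0.0759]
orientation: [-180.0, -0.0, -99.1]
force: [-0.3, 0.3, -0.0]
opening: 0.0842
gripper_force: 0.0
```

Emit:
send_rows --deltas '[[[0,0,-0.02],0],[[0,0,-0.05],0],[[0,0,-0.1],0],[[0,0,-0.15],0],[[0,0,-0.2],0]]'

```text
clock: 25.1
tool_pos: [0.4818, -0.0416, 0.2376]
orientation: [180.0, -0.0, -99.1]
force: [1.7, 0.0, -1.3]
opening: 0.0878
gripper_force: 0.0
```

Run:
```python
from h import *
plan((600,180,310,-99))
```

```text
t 25.1 pose [481.8 -41.6 237.6] [180.   -0.  -99.1] open 87.8 F [ 1.7  0.  -1.3]
    [np.float64(-0.1485), np.float64(-0.0511), np.float64(-0.0452)] -0.0005
(600, 180, 310, -99) [np.float64(-0.1484), np.float64(-0.0512), np.float64(-0.0452)] -0.0005
```

Emit:
send_rows --deltas '[[[-0.035,-0.012,-0.011],0],[[-0.07,-0.024,-0.022],0],[[-0.105,-0.036,-0.033],0],[[-0.14,-0.048,-0.043],0],[[-0.1485,-0.0512,-0.0452],0]]'

```text
clock: 25.52
tool_pos: [0.5438, 0.0724, 0.2735]
orientation: [-179.8, 0.1, -99.0]
force: [-0.2, -0.8, 1.8]
opening: 0.0877
gripper_force: 0.0
```

Emit:
send_rows --deltas '[[[-0.035,-0.012,-0.011],0],[[-0.07,-0.024,-0.022],0],[[-0.105,-0.036,-0.033],0],[[-0.14,-0.048,-0.043],0],[[-0.1485,-0.0512,-0.0452],0]]'

```text
clock: 25.93
tool_pos: [0.6026, 0.1832, 0.3087]
orientation: [-179.9, 0.0, -99.0]
force: [1.8, 0.0, 0.2]
opening: 0.0876
gripper_force: 0.0
```

Emit:
send_rows --deltas '[[[0,0,0],0],[[0,0,0],0],[[0,0,0],0],[[0,0,0],0],[[0,0,0],0]]'

```text
clock: 26.35
tool_pos: [0.6004, 0.1792, 0.3083]
orientation: [180.0, -0.0, -99.1]
force: [0.4, 0.4, 0.3]
opening: 0.0877
gripper_force: 0.0
```

Run:
```python
from h import *
p=ctrl.snapshot("wrist");save(p,"w6")
find(p,("rack",.014),("drip_dish",.03),("red_pot",.06),("white_pot",.06),("blue_coaster",.01))
plan((673,16,150,-95))
```

```text
drip_dish 0.8 px [398.   3.] [380   0] [417   8] rect [492.4 -10.6] [ 7.  36.2] 81.3 circ [491.9 -13.6] 18.1
red_pot 0.96 px [405.  57.] [377  27] [433  87] rect [500.1  43.4] [55.  47.4] 14.9 circ [499.6  44.8] 27.9
blue_coaster 0.58 px [388.  75.] [366  36] [425 100] rect [495.8  44. ] [63.2 64.1] 80.2 circ [496.7  43.1] 42.7
t 26.6 pose [600.8 180.  308.4] [-180.     0.   -99.1] open 87.3 F [-0.9  0.6 -0.3]
    [np.float64(0.0941), np.float64(-0.0608), np.float64(0.099)] -0.0228
(673, 16, 150, -95) [np.float64(0.0962), np.float64(-0.0574), np.float64(0.099)] -0.0228
```

View pics/w6.png

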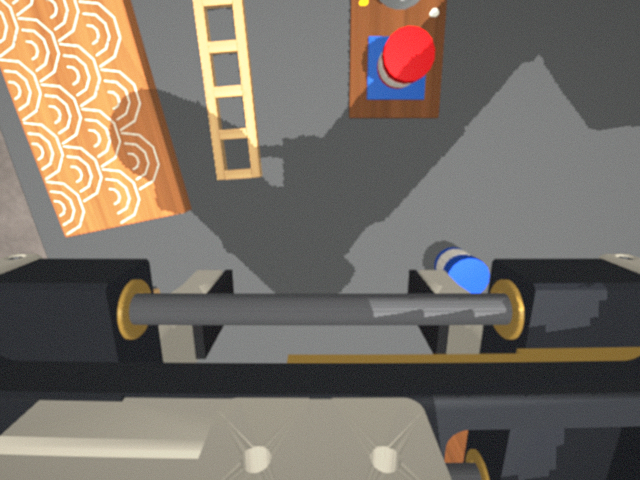

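The rack runs from (218,0) to (240,180). The network missed it, so I fit it by colour.

Run:
```python
from h import *
def fit(p,box):
    h=cv2.cvtColor(p["color"],cv2.COLOR_RGB2HSV);m=((h[...,0]>12)&(h[...,0]<32)&(h[...,1]>60)&(h[...,2]>80)).astype(np.uint8)
    z=np.zeros_like(m);a,b,c,d=box;z[b:d,a:c]=m[b:d,a:c]
    k=max(cv2.findContours(z,0,1)[0],key=cv2.contourArea).reshape(-1,2)
    X=(at(p,k,.014)[:,:2]*1000).astype(np.float32);q=cv2.minAreaRect(X);print(k.min(0),k.max(0),np.round(q[0],1),np.round(q[1],1),round(q[2],1),np.round(cv2.boxPoints(q)).tolist())
fit(ctrl.snapshot("wrist"),(188,0,272,195))
fit(ctrl.snapshot("top"),(265,165,380,210))
fit(ctrl.snapshot("side"),(325,180,410,260))
```

```text
[193   0] [262 179] [677.7  40.8] [182.4  53.5] 84.8 [[643.0, -48.0], [696.0, -52.0], [713.0, 129.0], [659.0, 134.0]]
[277 174] [369 203] [673.7  15.2] [231.8  53.4] 84.6 [[636.0, -98.0], [689.0, -103.0], [711.0, 128.0], [658.0, 133.0]]
[333 186] [406 257] [671.6  12.8] [244.8  61.9] 85.0 [[630.0, -106.0], [692.0, -112.0], [713.0, 132.0], [652.0, 137.0]]
```

Run:
```python
from h import *
p=ctrl.snapshot("wrist");print(at(p,[[188,210],[150,90]],.02).round(3))
plan((675,16,150,-95.2),(675,16,78,-95.2))
```

```text
[[0.751 0.157 0.02 ]
 [0.759 0.025 0.02 ]]
t 26.9 pose [600.8 180.2 308.2] [180.    0.  -99.1] open 87.4 F [-0.2 -0.5  0.1]
    [np.float64(0.094), np.float64(-0.062), np.float64(0.0989)] -0.0216
(675, 16, 150, -95.2) [np.float64(0.0961), np.float64(-0.0588), np.float64(0.0989)] -0.0216
(675, 16, 78, -95.2) [np.float64(-0.0), np.float64(0.0), np.float64(0.09)] -0.0
```

Emit:
send_rows --deltas '[[[0.022,-0.015,0.024],-0.0216],[[0.045,-0.03,0.048],-0.0216],[[0.068,-0.045,0.072],-0.0216],[[0.088,-0.058,0.093],-0.0216],[[0.094,-0.062,0.0989],-0.0216]]' --gripper 0.72

```text
clock: 27.27
tool_pos: [0.6373, 0.0958, 0.2258]
orientation: [179.8, -0.1, -97.3]
force: [-1.3, 0.2, -0.5]
opening: 0.0639
gripper_force: 0.0
```

Emit:
send_rows --deltas '[[[0.022,-0.014,0.024],-0.0216],[[0.045,-0.028,0.048],-0.0216],[[0.068,-0.042,0.072],-0.0216],[[0.088,-0.054,0.093],-0.0216],[[0.0961,-0.0588,0.0989],-0.0216]]'

```text
clock: 27.68
tool_pos: [0.6745, 0.0142, 0.1471]
orientation: [179.8, -0.1, -95.3]
force: [0.3, -0.2, -1.1]
opening: 0.0632
gripper_force: 0.0
```

Emit:
send_rows --deltas '[[[0,0,0],0],[[0,0,0.02],0],[[0,0,0.045],0],[[0,0,0.06],0],[[0,0,0.0625],0]]'

```text
clock: 28.1
tool_pos: [0.674, 0.0168, 0.0986]
orientation: [179.9, -0.0, -95.2]
force: [-0.8, -0.5, -0.1]
opening: 0.0631
gripper_force: 0.0
```

Emit:
send_rows --deltas '[[[0,0,0],0],[[0,0,0],0],[[0,0,0],0],[[0,0,0],0],[[0,0,0],0]]'

```text
clock: 28.52
tool_pos: [0.6754, 0.0161, 0.101]
orientation: [-179.9, 0.0, -95.2]
force: [0.5, 0.4, -0.2]
opening: 0.0637
gripper_force: 0.0
```

Run:
```python
from h import *
plan((675,16,70,-95.2))
```

```text
t 28.5 pose [675.4  16.1 101. ] [-179.9    0.   -95.2] open 63.7 F [ 0.5  0.4 -0.2]
(675, 16, 70, -95.2) [np.float64(0.0002), np.float64(0.0005), np.float64(0.0387)] 0.0
```

Emit:
send_rows --deltas '[[[0,0,0.012],0],[[0,0,0.022],0],[[0,0,0.03],0],[[0,0,0.036],0],[[0,0,0.0385],0]]'

```text
clock: 28.93
tool_pos: [0.6743, 0.0158, 0.0675]
orientation: [179.9, -0.0, -95.2]
force: [0.1, 0.1, -0.8]
opening: 0.0632
gripper_force: 0.0
```

Emit:
send_rows --deltas '[[[0,0,0],0],[[0,0,0],0],[[0,0,0],0],[[0,0,0],0],[[0,0,0],0]]' --gripper 0.35

```text
clock: 29.35
tool_pos: [0.6751, 0.016, 0.0694]
orientation: [-180.0, 0.0, -95.2]
force: [-0.3, -0.7, -0.5]
opening: 0.0495
gripper_force: 30.0
```

Emit:
send_rows --deltas '[[[0,0,0],0],[[0,0,0],0],[[0,0,0],0],[[0,0,0],0],[[0,0,0],0]]'

```text
clock: 29.77
tool_pos: [0.675, 0.016, 0.0694]
orientation: [-180.0, 0.0, -95.2]
force: [-1.5, -0.0, 1.0]
opening: 0.0497
gripper_force: 30.0
```

Emit:
send_rows --deltas '[[[0,0,-0.02],0],[[0,0,-0.05],0],[[0,0,-0.08],0],[[0,0,-0.11],0],[[0,0,-0.125],0]]'

```text
clock: 30.18
tool_pos: [0.6762, 0.0161, 0.1725]
orientation: [-179.8, 0.0, -95.2]
force: [0.8, 0.3, -0.0]
opening: 0.0494
gripper_force: 30.0
```

Emit:
send_rows --deltas '[[[0,0,0],0],[[0,0,0],0],[[0,0,0],0],[[0,0,0],0],[[0,0,0],0]]'

```text
clock: 30.6
tool_pos: [0.6744, 0.0158, 0.1676]
orientation: [179.9, -0.0, -95.2]
force: [0.1, 0.8, -1.3]
opening: 0.0494
gripper_force: 30.0
```

Run:
```python
from h import *
p=ctrl.snapshot("side");save(p,"s3")
plan((482.6,-40.7,170,-99))
```

```text
t 30.6 pose [674.6  15.9 167.8] [179.9  -0.  -95.2] open 49.6 F [-0.2  0.3 -1.1]
    [np.float64(0.0461), np.float64(0.1163), np.float64(-0.0014)] 0.021
(482.6, -40.7, 170, -99) [np.float64(0.0499), np.float64(0.1147), np.float64(-0.0014)] 0.021
```

View pics/s3.png

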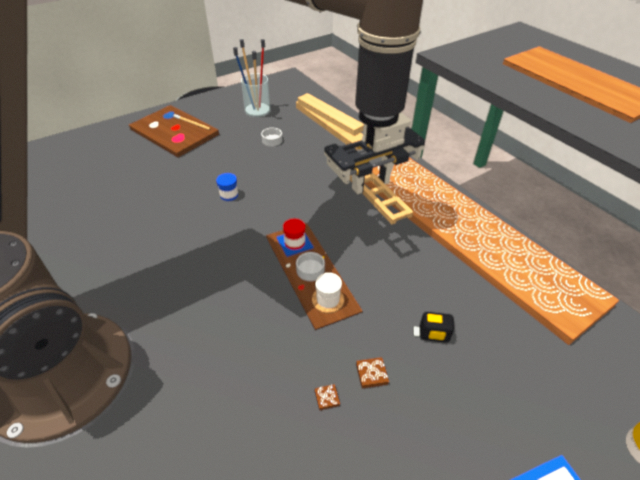

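The side view shows the red pot, dish and white pot in line on the board at (294,234), (310,266), (328,290), with the rack gripped level at (385,195). I carry it over.

Emit:
send_rows --deltas '[[[0.011,0.028,0],0.021],[[0.022,0.056,0],0.021],[[0.033,0.084,0],0.021],[[0.043,0.108,0],0.021],[[0.046,0.1163,0],0.021]]'

```text
clock: 31.07
tool_pos: [0.5761, -0.0131, 0.1686]
orientation: [179.9, -0.0, -97.1]
force: [-1.2, 0.1, -1.3]
opening: 0.0494
gripper_force: 30.0
```

Emit:
send_rows --deltas '[[[0.012,0.028,0],0.021],[[0.024,0.056,0],0.021],[[0.036,0.084,0],0.021],[[0.047,0.107,0],0.021],[[0.0499,0.1147,0],0.021]]'

```text
clock: 31.48
tool_pos: [0.4804, -0.0413, 0.1688]
orientation: [179.9, -0.0, -99.0]
force: [0.2, -0.5, -1.0]
opening: 0.0496
gripper_force: 30.0
```

Emit:
send_rows --deltas '[[[0,0,0],0],[[0,0,0],0],[[0,0,0],0],[[0,0,0],0],[[0,0,0],0]]'

```text
clock: 31.9
tool_pos: [0.4838, -0.0403, 0.169]
orientation: [180.0, -0.0, -99.0]
force: [0.5, 0.7, -1.5]
opening: 0.0495
gripper_force: 30.0
```

Run:
```python
from h import *
p=ctrl.snapshot("wrist");save(p,"w7")
plan((482.6,-40.7,145,-99),(482.6,-40.7,129.6,-99))
z=ctrl.get_obs()["tool_pos"][2]-.0554
find(p,("rack",z))
```

```text
t 31.9 pose [483.6 -40.3 169. ] [180.  -0. -99.] open 49.5 F [-0.3  0.7 -0.8]
(482.6, -40.7, 145, -99) [np.float64(0.0007), np.float64(0.0012), np.float64(0.03)] 0.0002
(482.6, -40.7, 129.6, -99) [np.float64(-0.0), np.float64(0.0), np.float64(0.0193)] -0.0
rack 0.94 px [321. 161.] [257  21] [383 293] rect [474.2 -97.5] [115.7  50.7] 81.4 circ [474.3 -97.4] 62.3
```

View pics/w7.png

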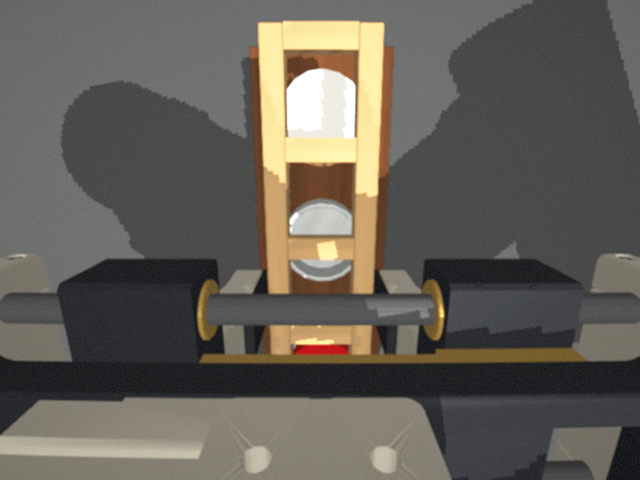

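The rack is held in line, far end at (320,22), white pot under it at (322,115), dish at (322,240). Its centre comes out at (483.5,-41.1), so I correct 1 mm and lower it.

Emit:
send_rows --deltas '[[[0,0.0012,0.01],0],[[0,0.0012,0.02],0],[[0,0.0012,0.03],0],[[0,0.0012,0.036],0],[[0,0.0012,0.04],0]]'

```text
clock: 32.42
tool_pos: [0.4816, -0.0405, 0.1359]
orientation: [179.9, -0.0, -99.0]
force: [-0.3, 0.3, -1.0]
opening: 0.0497
gripper_force: 30.0
```

Emit:
send_rows --deltas '[[[0,0,0.003],0],[[0,0,0.006],0],[[0,0,0.008],0],[[0,0,0.009],0],[[0,0,0.0095],0]]'

```text
clock: 32.83
tool_pos: [0.4822, -0.0403, 0.1297]
orientation: [-180.0, 0.0, -99.0]
force: [0.3, -0.1, -1.0]
opening: 0.0494
gripper_force: 30.0
```

Emit:
send_rows --deltas '[[[0,0,0],0],[[0,0,0],0],[[0,0,0],0],[[0,0,0],0],[[0,0,0],0]]'

```text
clock: 33.25
tool_pos: [0.4822, -0.0404, 0.1297]
orientation: [-180.0, 0.0, -99.0]
force: [0.1, -0.2, -1.6]
opening: 0.0498
gripper_force: 30.0
```

Emit:
send_rows --deltas '[[[0,0,0.0003],0],[[0,0,0.0005],0],[[0,0,0.0005],0],[[0,0,0.0005],0],[[0,0,0.0005],0]]'

```text
clock: 33.67
tool_pos: [0.4821, -0.0403, 0.1293]
orientation: [-180.0, -0.0, -99.0]
force: [-0.8, 0.3, 0.9]
opening: 0.0498
gripper_force: 30.0
```

Emit:
send_rows --deltas '[[[0,0,0],0],[[0,0,0],0],[[0,0,0],0],[[0,0,0],0],[[0,0,0],0]]' --gripper 0.8

```text
clock: 34.08
tool_pos: [0.4821, -0.0404, 0.1292]
orientation: [-180.0, 0.0, -99.0]
force: [0.0, -0.0, 0.3]
opening: 0.0693
gripper_force: 0.0
```

Emit:
send_rows --deltas '[[[0,0,-0.01],0],[[0,0,-0.03],0],[[0,0,-0.07],0],[[0,0,-0.11],0],[[0,0,-0.15],0]]'

```text
clock: 34.5
tool_pos: [0.4817, -0.0405, 0.2511]
orientation: [180.0, -0.0, -99.0]
force: [1.0, 0.3, 0.1]
opening: 0.0699
gripper_force: 0.0
```

Run:
```python
from h import *
plan((470,-165,270,-99))
```

```text
t 34.5 pose [481.7 -40.5 251.1] [180.  -0. -99.] open 69.9 F [1.  0.3 0.1]
(470, -165, 270, -99) [np.float64(0.156), np.float64(-0.0098), np.float64(-0.0236)] 0.0003
```

Emit:
send_rows --deltas '[[[0.035,-0.002,-0.006],0],[[0.075,-0.005,-0.012],0],[[0.115,-0.007,-0.018],0],[[0.145,-0.009,-0.023],0],[[0.156,-0.0098,-0.0236],0]]' --gripper 0.7

```text
clock: 34.92
tool_pos: [0.47, -0.1672, 0.2696]
orientation: [-179.9, -0.0, -99.1]
force: [-0.1, 0.5, 0.9]
opening: 0.0613
gripper_force: 0.0
```

Emit:
send_rows --deltas '[[[0,0,0],0],[[0,0,0],0],[[0,0,0],0],[[0,0,0],0],[[0,0,0],0]]'

```text
clock: 35.33
tool_pos: [0.4705, -0.1641, 0.268]
orientation: [180.0, 0.0, -98.9]
force: [-0.1, 0.7, 0.5]
opening: 0.0613
gripper_force: 0.0
```

Run:
```python
from h import *
p=ctrl.snapshot("wrist");find(p,("wave_tile",.014))
plan((446,-294,150,-114),(446,-294,100,-114))
```

```text
wave_tile 0.92 px [416.  72.] [394  50] [438  94] rect [ 358.8 -286.1] [36.1 36.3] 70.1 circ [ 359.  -286.6] 24.4
wave_tile 0.67 px [325.  79.] [297  48] [354 110] rect [ 445.3 -292.8] [47.6 46.3] 65.8 circ [ 445.2 -292.6] 31.7
t 35.4 pose [ 470.5 -164.2  268.1] [180.    0.  -98.9] open 61.3 F [-0.6  0.1  0.6]
(446, -294, 150, -114) [np.float64(0.165), np.float64(0.0051), np.float64(0.1476)] 0.1676
(446, -294, 100, -114) [np.float64(-0.0), np.float64(0.0), np.float64(0.0625)] -0.0
```

Emit:
send_rows --deltas '[[[0.035,0.001,0.031],0.04],[[0.075,0.0025,0.067],0.08],[[0.115,0.004,0.103],0.12],[[0.15,0.005,0.134],0.16],[[0.1642,0.0057,0.1476],0.168]]'

```text
clock: 35.85
tool_pos: [0.4432, -0.2954, 0.1464]
orientation: [179.7, -0.0, -114.4]
force: [-0.3, 0.4, -0.7]
opening: 0.0613
gripper_force: 0.0
```

Emit:
send_rows --deltas '[[[0,0,0.015],0],[[0,0,0.03],0],[[0,0,0.045],0],[[0,0,0.058],0],[[0,0,0.0625],0]]'

```text
clock: 36.27
tool_pos: [0.445, -0.2934, 0.0986]
orientation: [179.9, -0.0, -114.1]
force: [-0.6, 0.9, -0.1]
opening: 0.0611
gripper_force: 0.0
```

Emit:
send_rows --deltas '[[[0,0,0],0],[[0,0,0],0],[[0,0,0],0],[[0,0,0],0],[[0,0,0],0]]'

```text
clock: 36.68
tool_pos: [0.4457, -0.2939, 0.1007]
orientation: [-179.9, 0.0, -114.1]
force: [-0.2, 0.5, -0.5]
opening: 0.0614
gripper_force: 0.0
```

Run:
```python
from h import *
plan((445.5,-293.3,70,-114.1))
```

```text
t 36.7 pose [ 445.7 -293.9  100.7] [-179.9    0.  -114.1] open 61.4 F [-0.2  0.5 -0.5]
(445.5, -293.3, 70, -114.1) [np.float64(-0.0006), np.float64(0.0005), np.float64(0.0383)] 0.0
```

Emit:
send_rows --deltas '[[[0,0,0.012],0],[[0,0,0.022],0],[[0,0,0.03],0],[[0,0,0.036],0],[[0,0,0.0383],0]]'

```text
clock: 37.1
tool_pos: [0.4447, -0.2937, 0.068]
orientation: [179.9, -0.0, -114.1]
force: [0.2, -0.4, 0.6]
opening: 0.0616
gripper_force: 0.0
```

Emit:
send_rows --deltas '[[[0,0,0],0],[[0,0,0],0],[[0,0,0],0],[[0,0,0],0],[[0,0,0],0]]' --gripper 0.3

```text
clock: 37.52
tool_pos: [0.4454, -0.2939, 0.0696]
orientation: [-180.0, 0.0, -114.1]
force: [0.2, -0.3, -0.5]
opening: 0.0454
gripper_force: 30.0
```

Emit:
send_rows --deltas '[[[0,0,0],0],[[0,0,0],0],[[0,0,0],0],[[0,0,0],0],[[0,0,0],0]]'

```text
clock: 37.93
tool_pos: [0.4454, -0.2939, 0.0695]
orientation: [-180.0, -0.0, -114.1]
force: [-0.8, 0.6, 1.7]
opening: 0.0456
gripper_force: 30.0
```

Emit:
send_rows --deltas '[[[0,0,-0.03],0],[[0,0,-0.07],0],[[0,0,-0.11],0],[[0,0,-0.15],0],[[0,0,-0.175],0]]'

```text
clock: 38.35
tool_pos: [0.446, -0.2943, 0.2127]
orientation: [-179.8, 0.0, -114.1]
force: [0.9, 0.7, -1.0]
opening: 0.0454
gripper_force: 30.0
```

Run:
```python
from h import *
plan((482.6,-40.7,210,-99),(482.6,-40.7,150,-99))
```

```text
t 38.4 pose [ 446.  -294.3  212.7] [-179.8    0.  -114.1] open 45.4 F [ 0.9  0.7 -1. ]
    [np.float64(-0.154), np.float64(0.0438), np.float64(0.0017)] -0.0838
(482.6, -40.7, 210, -99) [np.float64(-0.1584), np.float64(0.0232), np.float64(0.0017)] -0.0838
(482.6, -40.7, 150, -99) [np.float64(0.0), np.float64(-0.0), np.float64(0.075)] -0.0
```

Emit:
send_rows --deltas '[[[-0.03,0.009,0],-0.02],[[-0.07,0.02,0],-0.04],[[-0.11,0.031,0],-0.06],[[-0.145,0.041,0],-0.08],[[-0.154,0.0438,0],-0.0838]]'

```text
clock: 38.77
tool_pos: [0.4639, -0.1644, 0.2096]
orientation: [-180.0, 0.0, -106.4]
force: [0.1, -0.0, -1.4]
opening: 0.0457
gripper_force: 30.0
```

Emit:
send_rows --deltas '[[[-0.035,0.005,0],-0.02],[[-0.075,0.011,0],-0.04],[[-0.115,0.017,0],-0.06],[[-0.147,0.0215,0],-0.08],[[-0.1584,0.0232,0],-0.0838]]'

```text
clock: 39.18
tool_pos: [0.4825, -0.0379, 0.2095]
orientation: [-180.0, 0.0, -98.8]
force: [0.8, -0.6, -0.7]
opening: 0.0457
gripper_force: 30.0
```

Emit:
send_rows --deltas '[[[0,0,0.015],0],[[0,0,0.035],0],[[0,0,0.055],0],[[0,0,0.065],0],[[0,0,0.07],0]]'

```text
clock: 39.6
tool_pos: [0.4813, -0.0409, 0.1521]
orientation: [179.9, -0.1, -99.1]
force: [-0.1, 0.1, 0.2]
opening: 0.0456
gripper_force: 30.0
```

Emit:
send_rows --deltas '[[[0,0,0],0],[[0,0,0],0],[[0,0,0],0],[[0,0,0],0],[[0,0,0],0]]'

```text
clock: 40.02
tool_pos: [0.4823, -0.0403, 0.154]
orientation: [-179.9, 0.0, -99.0]
force: [-0.5, 1.0, -0.4]
opening: 0.0455
gripper_force: 30.0
```

Run:
```python
from h import *
p=ctrl.snapshot("wrist");save(p,"w8")
find(p,("rack",.074),("wave_tile",ctrl.get_obs()["tool_pos"][2]-.0555))
plan((482.6,-40.7,144,-99))
```

```text
rack 0.88 px [321. 139.] [268  40] [374 241] rect [ 471.2 -106.8] [97.1 50.5] 81.5 circ [ 470.8 -106.6] 53.9
wave_tile 0.9 px [321. 267.] [271 241] [370 293] rect [479.7 -53. ] [25.8 46.5] 81.0 circ [480.1 -51.8] 25.0
t 40.2 pose [482.1 -40.3 153.7] [-180.    0.  -99.] open 45.6 F [ 0.2 -0.8 -0.7]
(482.6, -40.7, 144, -99) [np.float64(0.0003), np.float64(-0.0007), np.float64(0.0121)] -0.0002
```

View pics/w8.png

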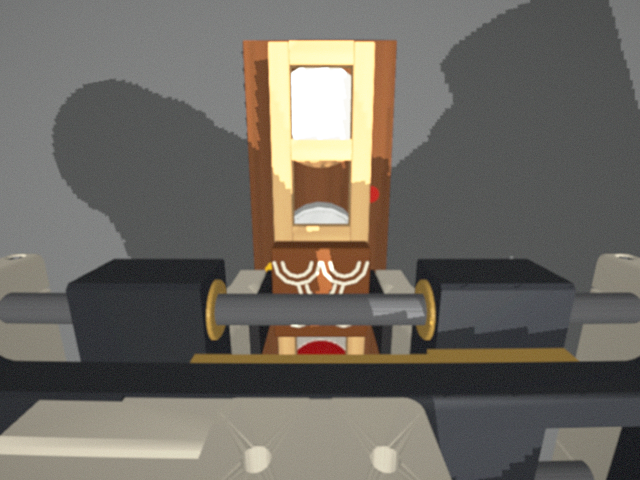

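The tile is held painted face up over the rack middle at (321,270), and rack and tile are in line. Lower and release.

Emit:
send_rows --deltas '[[[0,0,0.004],0],[[0,0,0.007],0],[[0,0,0.0095],0],[[0,0,0.0115],0],[[0,0,0.0125],0]]'

```text
clock: 40.58
tool_pos: [0.482, -0.0404, 0.1435]
orientation: [180.0, -0.0, -99.0]
force: [-5.3, 2.1, 13.4]
opening: 0.0458
gripper_force: 30.0
```

Emit:
send_rows --deltas '[[[0,0,0.0003],0],[[0,0,0.0003],0],[[0,0,0.0003],0],[[0,0,0.0003],0],[[0,0,0.0003],0]]'

```text
clock: 41.0
tool_pos: [0.4818, -0.0404, 0.1435]
orientation: [180.0, -0.0, -99.0]
force: [-2.5, 0.5, 6.8]
opening: 0.0462
gripper_force: 30.0
```

Emit:
send_rows --deltas '[[[0,0,0],0],[[0,0,0],0],[[0,0,0],0],[[0,0,0],0],[[0,0,0],0]]'

```text
clock: 41.42
tool_pos: [0.4819, -0.0404, 0.1435]
orientation: [180.0, -0.0, -99.0]
force: [-3.5, 1.2, 6.9]
opening: 0.0451
gripper_force: 30.0
```

Emit:
send_rows --deltas '[[[0,0,-0.0003],0],[[0,0,-0.0003],0],[[0,0,-0.0003],0],[[0,0,-0.0003],0],[[0,0,-0.0003],0]]' --gripper 0.8

```text
clock: 41.83
tool_pos: [0.482, -0.0404, 0.1432]
orientation: [180.0, -0.0, -99.0]
force: [-0.0, 0.2, -0.5]
opening: 0.0685
gripper_force: 0.0
```

Emit:
send_rows --deltas '[[[0,0,-0.01],0],[[0,0,-0.03],0],[[0,0,-0.07],0],[[0,0,-0.11],0],[[0,0,-0.15],0]]'

```text
clock: 42.25
tool_pos: [0.4816, -0.0405, 0.2653]
orientation: [180.0, -0.0, -99.0]
force: [1.3, 0.0, 0.7]
opening: 0.0701
gripper_force: 0.0
```

Emit:
send_rows --deltas '[[[-0.04,0,0],0],[[-0.08,0,0],0],[[-0.12,0,0],0],[[-0.16,0,-0.01],0],[[-0.18,0,-0.01],0]]'

```text
clock: 42.67
tool_pos: [0.5055, 0.1046, 0.2733]
orientation: [-179.9, 0.1, -98.9]
force: [1.3, 0.4, 0.7]
opening: 0.0699
gripper_force: 0.0
```

Emit:
send_rows --deltas '[[[0,0,0],0],[[0,0,0],0],[[0,0,0],0],[[0,0,0],0],[[0,0,0],0]]'

```text
clock: 43.08
tool_pos: [0.5044, 0.101, 0.2715]
orientation: [180.0, -0.0, -99.1]
force: [-0.6, 0.1, 0.3]
opening: 0.0698
gripper_force: 0.0
```

Run:
```python
from h import *
p=ctrl.snapshot("wrist");save(p,"w9")
find(p,("rack",.074),("wave_tile",.088),("white_pot",.06),("red_pot",.06),("drip_dish",.03))
s=ctrl.snapshot("side");c=cv2.resize(s["color"][190:350,230:430,::-1],(700,560),interpolation=3);cv2.imwrite("pics/s4.png",c)
find(s,("rack",.074),("wave_tile",.088))
plan()
```

```text
rack 0.94 px [320. 134.] [289  73] [351 195] rect [491.8  25.3] [97.3 51.4] 80.9 circ [492.4  24.8] 54.0
wave_tile 0.56 px [320.  44.] [289   9] [352  79] rect [481.6 -39.2] [47.6 47.4] 81.0 circ [481.6 -39.2] 32.2
red_pot 0.69 px [321. 161.] [303 143] [337 181] rect [495.5  46.5] [32.9 30.2] 80.9 circ [494.6  45.6] 20.8
red_pot 0.54 px [319. 134.] [289  73] [351 194] rect [491.8  24.4] [101.1  52.6] 81.0 circ [492.3  24.3] 56.6
drip_dish 0.66 px [320.  91.] [303  86] [338  98] rect [485.4 -15.1] [10.2 32.5] 79.3 circ [485.  -17.5] 16.3
drip_dish 0.45 px [318.   2.] [304   0] [333   5] rect [475.4 -88.6] [ 3.9 25.4] 80.9 circ [475.1 -90.5] 12.7
rack 0.73 px [309. 251.] [277 208] [346 296] rect [479.7 -42.5] [239.6  57.5] 81.5 circ [478.6 -42.3] 121.7
wave_tile 0.92 px [309. 244.] [294 232] [325 257] rect [478.3 -45.2] [57.9 51.5] 81.8 circ [477.7 -45.9] 35.4
wave_tile 0.65 px [327. 397.] [315 385] [339 410] rect [ 333.5 -319.7] [34.3 31.7] 71.3 circ [ 333.5 -320.4] 21.6
t 43.5 pose [504.6 101.8 271.4] [180.  -0. -99.] open 70.2 F [0.2 0.5 0.4]
```

View pics/w9.png

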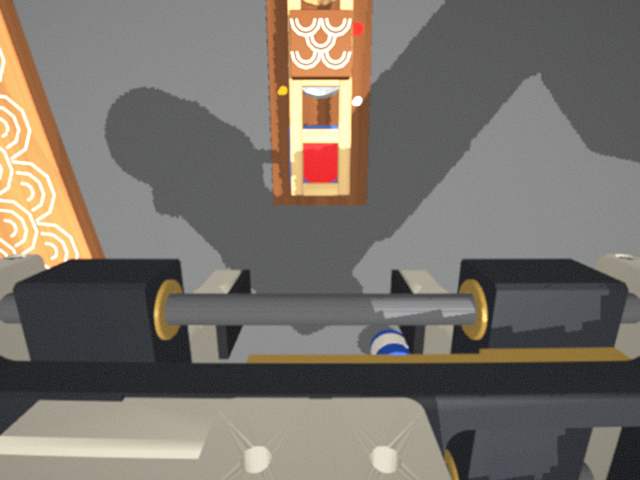

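View pics/s4.png

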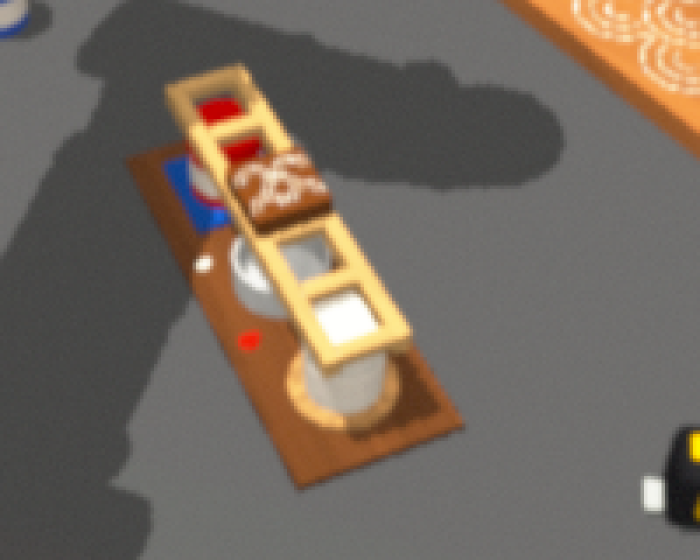

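The rack lies level on both pots over the dish, with the tile at (320,44) in the wrist view at its middle (about 1 mm off), face up. The gripper is open and clear, so I hand in.

```bash
python3 -c "
from plant import ctrl
print(ctrl.close_job())"
```

```text
the job is handed in; nothing more can be done
None
```

The drying stand is built as asked and handed in at about 43.5 s: pots and dish placed, rack across the pots, tile painted face up on the middle, each within about 2 mm by my camera measurements; the blue pot and tape measure were not touched, and the gripper is clear.

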